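Put the mixed-up piece tubs back on their colour trays and close the blue one

ROBOT

A 6-joint arm with a two-finger parallel gripper is mounted at the origin on the work surface. World frame = base frame: x ahead of the robot, y to its left, z up, the work surface at z = 0. Lengths are in m, angles in rad, forces in N, time in s.
With the tool pointing down it reaches from about 0.375 to 0.75 m from the base axis. Payload 9 kg.
Tool frame: the origin (TCP) lies on the centre line of the jaws, within the pads' length; the fingertips stand 17 mm ahead of it and the grasp point (between the pads) lies 2 mm behind it; z points along the fingers, y is the line along which they close (so a half turn about z gives the same grasp; the last joint's range is limited). The gripper opens to 85 mm and grips with 20 to 120 N. Pads are 22 mm wide; open, the fingers measure 114 mm over their backs; the gripper's body (76 mm by 85 mm) begins 54 mm behind the grasp point. The pads swing forward as they close: fully open they stand 13 mm farther back than shut.
Start: joints at [1.073, 0.104, 0.097, 1.564, 0, 1.353], TCP at [0.166, 0.577, 0.226] pointing down, gripper open.
Joint ranges: [-2.99, 2.99], [-0.84, 1.86], [-1.1, 1.16], [-1.84, 2.11], [-1.51, 1.56], [-3.14, 3.14]. Speed limits (rad/s): [2.22, 2.22, 2.57, 3.14, 3.14, 3.14].

INTERFACE

Orientations are given as a rotation vector (axis times angle).
In Python, from rig import bot gives the robot as it stands.
- The arm moves only by the shell command python3 -m crank [OPENING] [FORCE], which reads ROWS from standard input. ROWS is a JSON list that holds a single list of rows (three levels of brackets), with 1 to 10 rows, each of 6 numbers: dx, dy, dz in m, then a rotation vector rx, ry, rz in rad; each row is the pose to reach, as a shift and turn from the pose commanded when the command began, along the tool's axes at that moment; what a row does not reach only later rows make up. A row lasts 1/8 s, in which the tool goes at most 0.0625 m and 0.188 rad, less where a joint would pass 70% of its speed; a pose out of reach is approached as far as the arm can. OPENING is the finger opening in m, set as the command begins (- or left out keeps the last). The fingers move at their own pace and stop on an object; FORCE is the grip in N (left out, the last holds). Time passes only in rows, so rows that do not move let the fingers close. It prints the time, the measured TCP pose, the force, the opening and the grip force at its end. Input that does not fit is refused with a message, and nothing moves.
- bot.state(): the state, without advancing time (a new reading comes with each control period).
- bot.snapshot(name): name is "scene" or "top" or "wrist"; returns the picture (400x640x3 uint8, red, green, blue); there is no depth.
- bot.camera_params(name): a dict with "fx", "fy", "cx", "cy" (pixels), "rvec" (rotation vector, rad) and "tvec" (3), from world to camera coordinates, as OpenCV has them; the wrist camera has in their place "hand_eye" (4x4, takes a point from camera to tool coordinates, whose origin is the TCP and whose axes are the flange's). Camera axes: x right, y down, z forward; pixel columns grow to the right and rows downward; lengths in m; the calibration is good to about 2 mm. A picture is of the moment at which its call begins: read the wrist's pose just before it. camera_params takes no time and is no camera call.
- bot.sign_off(): hands the job in; it is judged then, once.
Trained networks look in the newest picture that a camera, given by its name, has taken for a name from the list of things; names that differ only in an ending like _2 or _b are one class to them, and where a whole thing is asked for, a point or a joint stands for the part that bears it (a point fixed in the world has none). Each returns a list of dicts, best first, with "score" (0 to 1); they miss things now and then, are a little off and sometimes report something else, mostly with a low value. They report only what shows in the picture. A call takes as long as a camera call. They do not tell look-alikes from the thing itself.
- bot.silhouettes(camera, query): "mask" (400x640 bool, what is visible of it) and "extent" ([left, top, right, bottom] as shares, 0 to 1, of the picture: columns of its width, rows of its height, round what is visible of it).
- bot.landmark_of(camera, query): "xy" ([column, row] as shares, 0 to 1, of the picture: columns of its width, rows of its height: a listed point, or the origin of a listed thing).
The state is a dict: "clock": time; "qpos": joint angles; "dq": joint speeds; "joint_efforts": joint torques, N m; "ee_pos": TCP position; "tool_rot": TCP orientation; "ft_force": force on the tool from outside, world axes, zero at the start; "torque": the same for the moment, N m; "width": finger opening in m; "grasp_force": force on a finger pad.
Only numpy, scipy, OpenCV 4.12 (cv2) and the standard library are available. Lean on these libraries where they do the work, as an engineer would, in place of code of your own. Each camera call takes 0.05 s, during which the arm holds its last target. There are 200 camera calls.

TASK

The three tubs of building pieces are standing on each other's trays: using the empty grey tray as the free spot, swap them round until each tub stands upright inside the tray of its own colour. Then put the blue lid on the blue tub, level and fully home, and let go of everything. Don't tip the tubs, and leave the phone and the mouse where they are.

Things in the scene. Friction and masses are not known exactly. Their poses are not given: they have to be found in the camera images.
- tub_red: loose open round plastic tub, bright red, holding small white bricks fixed below the rim (they cannot fall out or move). Outer diameter 56 mm, height 50, wall 3, inner diameter 50, free depth inside from the rim down to the pieces about 10. About 160 g. Origin: centre of the underside; z up. At the start it stands on a tray of another colour.
- tub_yellow: loose open round plastic tub, bright yellow, holding short black beams fixed below the rim (they cannot fall out or move). Outer diameter 56 mm, height 50, wall 3, inner diameter 50, free depth inside from the rim down to the pieces about 10. About 160 g. Origin: centre of the underside; z up. At the start it stands on a tray of another colour.
- tub_blue: loose open round plastic tub, bright blue, holding small black wheels with white hubs fixed below the rim (they cannot fall out or move). Outer diameter 56 mm, height 50, wall 3, inner diameter 50, free depth inside from the rim down to the pieces about 10. About 160 g. Origin: centre of the underside; z up. At the start it stands on a tray of another colour.
- lid: loose blue lid, black knob, right way up on the desk. From below: plug diameter 45 mm, height 8, lower edge chamfered; disc diameter 62 (8 to 13 above origin); round knob diameter 22 (13 to 37 above origin). 50 g. Origin: centre of plug's underside; z up. Plug drops into the blue tub's mouth with 2.5 play all round, no snap; fully home, disc on rim, lid origin is 42 above tub origin.
- tray_red: fixed shallow round red plastic tray on the desk: sizes in mm: outer diameter 86, rim 8 high, inner diameter 80, floor 3 thick. Origin: centre of the underside, at desk height; the tray floor is 3 above it. Home of the red tub.
- tray_yellow: fixed shallow round yellow plastic tray on the desk: sizes in mm: outer diameter 86, rim 8 high, inner diameter 80, floor 3 thick. Origin: centre of the underside, at desk height; the tray floor is 3 above it. Home of the yellow tub.
- tray_blue: fixed shallow round blue plastic tray on the desk: sizes in mm: outer diameter 86, rim 8 high, inner diameter 80, floor 3 thick. Origin: centre of the underside, at desk height; the tray floor is 3 above it. Home of the blue tub.
- tray_grey: fixed shallow round grey plastic tray on the desk: sizes in mm: outer diameter 86, rim 8 high, inner diameter 80, floor 3 thick. Origin: centre of the underside, at desk height; the tray floor is 3 above it. Empty at the start: the free spot.
- phone: loose black phone lying flat on the desk, 145 x 71 x 9 mm, long side along its x. Origin: centre of the underside. Leave it alone.
- mouse: loose silver and black computer mouse, 100 x 58 x 33 mm, long side along its x. Origin: centre of the underside. Leave it alone.
There are look-alikes about, which are no part of the job. What is shaped like the tub_red but green is not meant.

How it is judged:
By the outcome, as a careful person would: the job done as asked, in the order asked, and still so for the second after the job is handed in, with the robot touching nothing.
It also fails if it takes over 115 s, if anything falls off the work surface, if the arm or the gripper's body presses on something with over 40 N, if the wrist force passes 120 N, or if a joint passes its speed limit or range.

## Working session

There is one attempt and no reset: what is moved stays moved. The work goes in short steps, Python scripts to look and compute and a shell command to move; the robot and the scene stay as the last step left them, time stands still between calls to the robot, and variables do not carry over. Pictures are saved under pics/ and viewed, at most 14 in all, crops included, and the job is handed in when it is done.

```bash
mkdir -p pics; ls
python3 - <<'E'
from rig import bot
import cv2,numpy as np
s=bot.state();print(s['clock'],s['ee_pos'],s['tool_rot'],s['width'],s['ft_force'])
for n in['scene','top']:
    im=bot.snapshot(n);cv2.imwrite(f'pics/{n}0.png',im[:,:,::-1]);p=bot.camera_params(n);print(n,p)
    for q in['tub_red','tub_yellow','tub_blue','lid','tray_red','tray_yellow','tray_blue','tray_grey','phone','mouse']:
        print(q,[(round(d['score'],2),np.round(np.array(d['xy'])*[640,400],1)) for d in bot.landmark_of(n,q)])
print(bot.camera_params('wrist'))
E
```

```text
pics
0.0 [0.16552632 0.57636746 0.22541   ] [-4.38038030e-01 -3.11043891e+00  1.96955539e-03] 0.0854567717206522 [-0.44833975 -0.01398708 -0.41474745]
scene {'fx': 459.67900675279924, 'fy': 459.67900675279924, 'cx': 323.65821799874414, 'cy': 204.39783514563408, 'rvec': array([ 2.24959165,  1.08294982, -0.38803456]), 'tvec': array([-0.26811981, -0.33007786,  1.32055772])}
tub_red [(0.85, array([204. , 234.1])), (0.78, array([153.6, 265.6]))]
tub_yellow [(0.76, array([417.1, 121.6]))]
tub_blue [(0.68, array([454.5, 163.1])), (0.54, array([416.9, 121.5])), (0.49, array([404.2, 171.7]))]
lid [(0.88, array([249.1, 296.6]))]
tray_red [(0.53, array([418.2, 124.1]))]
tray_yellow [(0.89, array([453.2, 168.3]))]
tray_blue [(0.65, array([206.9, 227. ]))]
tray_grey [(0.59, array([368. , 190.9])), (0.24, array([418.5, 120.9]))]
phone [(0.75, array([405.8, 173.1])), (0.75, array([416.5, 122.9])), (0.69, array([297. , 238.1]))]
mouse [(0.9, array([300.5, 241.8])), (0.71, array([456.2, 162.1]))]
top {'fx': 372.51844574314936, 'fy': 372.51844574314936, 'cx': 320.4146931080898, 'cy': 196.0503960090564
[... 369 characters left out ...]
ray([350.6, 181.2])), (0.55, array([206.4, 164.7]))]
tray_blue [(0.68, array([397.7, 230.1])), (0.55, array([406.4, 164.1]))]
tray_grey [(0.55, array([284. , 184.7]))]
phone [(0.9, array([242.1, 180.4]))]
mouse [(0.91, array([353.2, 182.3]))]
{'fx': 286.76454388816205, 'fy': 286.76454388816205, 'cx': 321.9488726178507, 'cy': 197.80214553891216, 'hand_eye': array([[-6.67577933e-04, -9.64025838e-01, -2.65807709e-01,
         6.64886603e-02],
       [ 9.99999377e-01, -4.05692116e-04, -1.04014980e-03,
        -5.59636861e-05],
       [ 8.94895189e-04, -2.65808238e-01,  9.64025508e-01,
        -1.47814159e-01],
       [ 0.00000000e+00,  0.00000000e+00,  0.00000000e+00,
         1.00000000e+00]])}
```

View pics/top0.png

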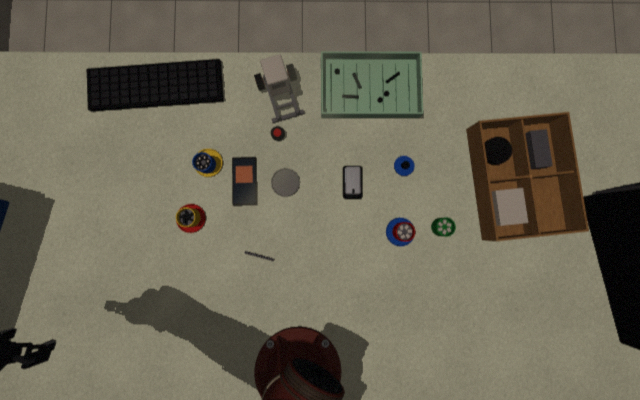

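View pics/scene0.png

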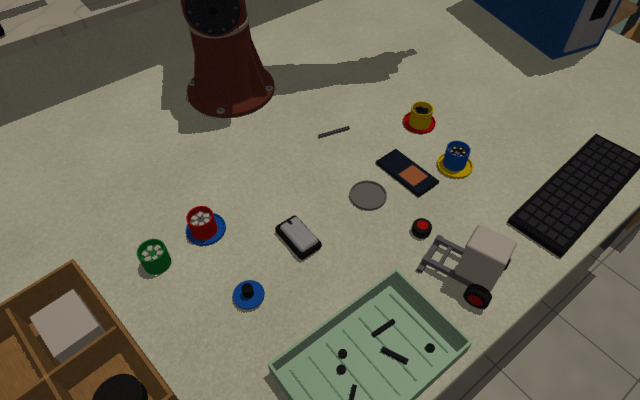

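The top view shows:
- Blue tub on the yellow tray at (207,163).
- Yellow tub on the red tray at (190,218).
- Red tub on the blue tray at (401,231).
- Grey tray, empty, at (286,182).
- Lid at (404,165), phone at (244,181) and mouse at (353,182).

There are two candidates for tub_red, at (403,231) and (443,227). The second is green, so it is the look-alike. The red one is on the blue tray, so it is the one meant.

Next I'll fit the geometry in both cameras and make a crop to confirm.

```bash
cat > h.py <<'E'
from rig import bot
import cv2,numpy as np
from scipy.optimize import minimize
from scipy.spatial.transform import Rotation as R
A=np.linspace(0,2*np.pi,48,endpoint=False)
HUE={'red':[(0,8),(172,180)],'yellow':[(20,34)],'blue':[(100,125)],'green':[(50,85)]}
def cam(n):
    p=bot.camera_params(n);K=np.array([[p['fx'],0,p['cx']],[0,p['fy'],p['cy']],[0,0,1]])
    if n!='wrist': return K,R.from_rotvec(p['rvec']).as_matrix(),np.array(p['tvec'])
    s=bot.state();T=np.eye(4);T[:3,:3]=R.from_rotvec(s['tool_rot']).as_matrix();T[:3,3]=s['ee_pos']
    M=np.linalg.inv(T@p['hand_eye']);return K,M[:3,:3],M[:3,3]
def proj(c,P):
    q=np.atleast_2d(P)@c[1].T+c[2];q=q@c[0].T;return q[:,:2]/q[:,2:]
def ray(c,uv,z):
    d=c[1].T@np.linalg.inv(c[0])@[uv[0],uv[1],1];o=-c[1].T@c[2];return (o+d*(z-o[2])/d[2])[:2]
def hull(c,xy,r,zs):
    P=np.vstack([np.c_[xy[0]+r*np.cos(A),xy[1]+r*np.sin(A),0*A+z] for z in zs])
    h=cv2.convexHull(proj(c,P).astype(np.float32));m=np.zeros((400,640),np.uint8)
    cv2.fillConvexPoly(m,np.round(h*16).astype(np.int32),255,cv2.LINE_AA,4);return m/255.
def cmask(im,col,c,xy,rad,smin=110,vmin=30):
    H=cv2.cvtColor(im,cv2.COLOR_RGB2HSV);m=np.zeros((400,640),bool)
    for a,b in HUE[col]: m|=(H[...,0]>=a)&(H[...,0]<=b)
    m&=(H[...,1]>smin)&(H[...,2]>vmin);return m&(hull(c,xy,rad,[0,.06])>.5)
def cvx(m):
    p=np.argwhere(m)[:,::-1].astype(np.int32);o=np.zeros(m.shape,np.uint8)
    if len(p)>2: cv2.fillConvexPoly(o,cv2.convexHull(p),1)
    return o
def fit(f,x0):
    S=np.vstack([x0]+[np.array(x0)+.012*e for e in np.eye(len(x0))])
    r=minimize(f,x0,method='Nelder-Mead',options=dict(initial_simplex=S,xatol=2e-4,fatol=.05));return r.x,r.fun
def fit_tub(c,im,col,xy,z=.003):
    m=cvx(cmask(im,col,c,xy,.05));x,e=fit(lambda x:np.abs(hull(c,x,.028,[z,z+.05])-m).sum(),xy);return x,e/max(m.sum(),1)
def fit_tray(c,im,col,xy,tub=None):
    m=cmask(im,col,c,xy,.06);w=np.ones(m.shape) if tub is None else 1-(hull(c,tub,.031,[0,.056])>0)
    x,e=fit(lambda x:(w*np.abs(hull(c,x,.043,[0,.008])-m)).sum(),xy);return x,e/max((m*w).sum(),1)
def fit_lid(c,im,xy,z=0.):
    m=cvx(cmask(im,'blue',c,xy,.05));x,e=fit(lambda x:np.abs(hull(c,x,.031,[z+.008,z+.013])-m).sum(),xy);return x,e/max(m.sum(),1)
E
python3 - <<'E'
from h import *
ct=cam('top');seed={k:ray(ct,p,.02) for k,p in dict(blue=(206,162),yellow=(190,218),red=(402,231),lid=(404,165),grey=(286,182)).items()}
tr={'blue':'yellow','yellow':'red','red':'blue'}
for n in['top','scene']:
    c=cam(n);im=bot.snapshot(n)
    for t in tr:
        x,e=fit_tub(c,im,t,seed[t]);y,f=fit_tray(c,im,tr[t],x,x);print(n,'tub',t,x.round(4),round(e,2),'tray',tr[t],y.round(4),round(f,2))
    x,e=fit_lid(c,im,seed['lid']);print(n,'lid',x.round(4),round(e,2))
    for q,k in(('tray_grey','grey'),('phone',None),('mouse',None)):
        for d in bot.silhouettes(n,q)[:2]:
            m=d['mask'];p=np.argwhere(m).mean(0)[::-1];print(n,q,round(d['score'],2),p.round(1),m.sum(),ray(c,p,.004).round(4), round(np.abs(hull(c,ray(c,p,.004),.043,[0,.008])-m).sum()/m.sum(),2))
    if n=='top': a=cv2.resize(im[205:255,375:465],None,fx=8,fy=8,interpolation=3)
    else: b=cv2.resize(im[195:285,120:240],None,fx=6,fy=6,interpolation=3)
b=cv2.resize(b,(533,400));cv2.imwrite('pics/red.png',np.hstack([cv2.resize(a,(400,222)) if 0 else cv2.resize(a[:, :480],(267,222)).repeat(1,0) if 0 else cv2.resize(cv2.copyMakeBorder(a,0,0,0,0,0),(266,400)),b])[:,:,::-1])
E
```

```text
top tub blue [0.5958 0.2727] 0.27 tray yellow [0.6024 0.2696] 0.22
top tub yellow [0.4368 0.3135] 0.27 tray red [0.4366 0.3172] 0.36
top tub red [ 0.393  -0.3086] 0.21 tray blue [ 0.3925 -0.3074] 0.39
top lid [ 0.5908 -0.3178] 0.19
top tray_grey 0.74 [284.8 182.5] 639 [0.54   0.0375] 0.13
top phone 0.85 [244.4 180.8] 1158 [0.5454 0.1578] 0.49
top phone 0.45 [394.8 232.4] 307 [ 0.3901 -0.2885] 1.6
top mouse 0.64 [213.5 162.2] 290 [0.6017 0.2503] 1.71
top mouse 0.58 [351.9 182.5] 626 [ 0.5393 -0.1629] 0.45
scene tub blue [0.5986 0.2735] 0.14 tray yellow [0.6027 0.2717] 0.15
scene tub yellow [0.4398 0.3166] 0.1 tray red [0.4365 0.3193] 0.31
scene tub red [ 0.3959 -0.3066] 0.1 tray blue [ 0.3914 -0.3011] 0.3
scene lid [ 0.5926 -0.3167] 0.13
scene tray_grey 0.64 [367.7 195.1] 919 [0.5452 0.0385] 0.08
scene phone 0.87 [406.9 172.2] 1357 [0.5502 0.1609] 0.52
```

View pics/red.png

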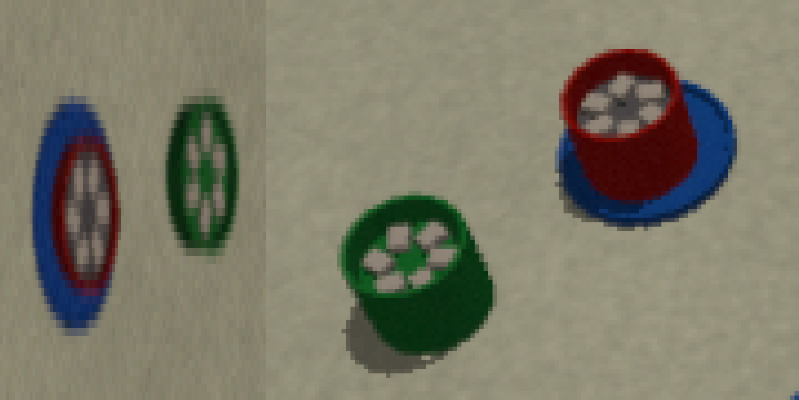

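Both cameras agree to about 3 mm, and the crop confirms that the red tub is the one on the blue tray and the green one is separate. The plan is yellow→grey, red→red tray, blue→blue tray, yellow→yellow tray, then the lid. I'll start by moving over the yellow tub.

```bash
echo '[[[-0.334,-0.176,0.06,0,0,0],[-0.334,-0.176,0.06,0,0,0],[-0.334,-0.176,0.06,0,0,0],[-0.334,-0.176,0.06,0,0,0],[-0.334,-0.176,0.06,0,0,0],[-0.334,-0.176,0.06,0,0,0],[-0.334,-0.176,0.06,0,0,0],[-0.334,-0.176,0.06,0,0,0]]]' | python3 -m crank .085 40
cat > d.py <<'E'
# tool-axis deltas from the present pose to world targets: x y z ...
import sys
from h import *
s=bot.state();M=R.from_rotvec(s['tool_rot']).as_matrix();print('clock',round(s['clock'],2),'pos',s['ee_pos'].round(4),'w',round(s['width'],4))
v=list(map(float,sys.argv[1:]))
for i in range(0,len(v),3): print((M.T@(np.array(v[i:i+3])-s['ee_pos'])).round(4))
E
python3 - <<'E'
from h import *
c=cam('wrist');im=bot.snapshot('wrist');cv2.imwrite('pics/w1.png',im[:,:,::-1])
x,e=fit_tub(c,im,'yellow',[.4385,.315]);y,f=fit_tray(c,im,'red',[.4365,.318],x);print(x,e,y,f)
E
python3 d.py .4385 .315 .036
```

```text
clock: 2.5
ee_pos: [0.4381, 0.3151, 0.1662]
tool_rot: [-0.44, -3.11, -0.0]
ft_force: [0.1, 1.0, 0.3]
width: 0.0848
grasp_force: 0.0
[0.4400795  0.31362168] 0.09647335477400837 [0.43978138 0.31396473] 0.09922677889791524
clock 2.55 pos [0.4376 0.3158 0.1664] w 0.085
[-0.0011 -0.0006  0.1304]
```

View pics/w1.png

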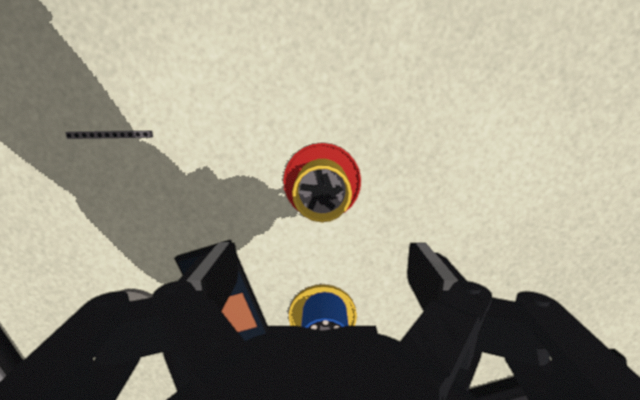

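The wrist view shows the yellow tub at (322,190), inside the red tray, midway between the fingers. The fit agrees to within 2 mm, so I'll descend and grip.

```bash
echo '[[[-0.002,-0.001,0.06,0,0,0],[-0.002,-0.001,0.11,0,0,0],[-0.002,-0.001,0.13,0,0,0],[-0.002,-0.001,0.13,0,0,0]]]' | python3 -m crank .085 40
echo '[[[0,0,0,0,0,0],[0,0,0,0,0,0],[0,0,0,0,0,0],[0,0,0,0,0,0],[0,0,0,0,0,0],[0,0,0,0,0,0]]]' | python3 -m crank .04 40
echo '[[[0,0,-0.02,0,0,0],[0,0,-0.07,0,0,0],[0,0,-0.09,0,0,0],[0,0,-0.09,0,0,0]]]' | python3 -m crank
python3 d.py .5425 .038 .126
```

```text
clock: 3.05
ee_pos: [0.4375, 0.3146, 0.035]
tool_rot: [-0.434, -3.109, 0.002]
ft_force: [0.7, -0.1, 0.6]
width: 0.0849
grasp_force: 0.0
clock: 3.8
ee_pos: [0.4407, 0.3146, 0.0387]
tool_rot: [0.437, 3.109, 0.003]
ft_force: [-4.1, 0.4, 10.0]
width: 0.0531
grasp_force: 40.3
clock: 4.3
ee_pos: [0.4409, 0.3143, 0.1279]
tool_rot: [0.438, 3.108, 0.003]
ft_force: [-0.5, -0.0, -3.4]
width: 0.0537
grasp_force: 42.9
clock 4.3 pos [0.4409 0.3143 0.1279] w 0.0537
[-0.1739 -0.2376  0.0018]
```

```bash
echo '[[[-0.174,-0.238,0,0,0,0],[-0.174,-0.238,0,0,0,0],[-0.174,-0.238,0,0,0,0],[-0.174,-0.238,0,0,0,0],[-0.174,-0.238,0,0,0,0],[-0.174,-0.238,0,0,0,0],[-0.174,-0.238,0,0,0,0]]]' | python3 -m crank
python3 - <<'E'
from h import *
c=cam('wrist');im=bot.snapshot('wrist');cv2.imwrite('pics/w2.png',im[:,:,::-1])
c=cam('scene');im=bot.snapshot('scene')
for z in(.085,.09,.095,.1): print(z,fit_tub(c,im,'yellow',[.5425,.038],z))
E
python3 d.py .5425 .038 .038
```

```text
clock: 5.18
ee_pos: [0.5403, 0.0373, 0.1245]
tool_rot: [-0.438, -3.108, -0.001]
ft_force: [-0.1, 0.8, -2.2]
width: 0.0535
grasp_force: 43.1
0.085 (array([0.53846234, 0.04222167]), np.float64(1.5660092938909667))
0.09 (array([0.54058277, 0.04005598]), np.float64(1.594843023914768))
0.095 (array([0.54431905, 0.03687846]), np.float64(1.630533832029922))
0.1 (array([0.54680022, 0.03299066]), np.float64(1.6625524198118553))
clock 5.28 pos [0.5405 0.0381 0.1253] w 0.0533
[-0.002   0.0005  0.0873]
```

View pics/w2.png

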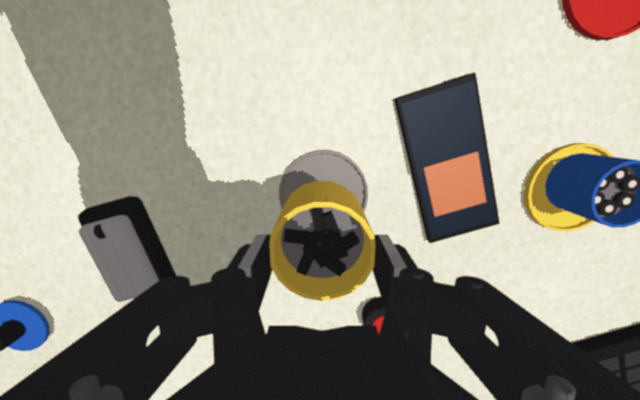

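The yellow tub is held level at (322,240), above the grey tray at (323,190). The mouse at (125,245) and phone at (450,155) are clear, so I'll lower it and release.

```bash
echo '[[[-0.002,0,0.05,0,0,0],[-0.002,0,0.075,0,0,0],[-0.002,0,0.086,0,0,0],[-0.002,0,0.0865,0,0,0]]]' | python3 -m crank
echo '[[[0,0,0,0,0,0],[0,0,0,0,0,0],[0,0,0,0,0,0],[0,0,0,0,0,0]]]' | python3 -m crank .085
echo '[[[0,0,-0.03,0,0,0],[0,0,-0.09,0,0,0],[0,0,-0.12,0,0,0],[0,0,-0.12,0,0,0]]]' | python3 -m crank
python3 - <<'E'
from h import *
c=cam('wrist');im=bot.snapshot('wrist')
print(fit_tub(c,im,'yellow',[.5425,.038]))
d=bot.silhouettes('wrist','tray_grey')
for q in d[:2]:
    m=q['mask'];w=1-(hull(c,[.5415,.0375],.033,[0,.06])>0);x,e=fit(lambda x:(w*np.abs(hull(c,x,.043,[0,.008])-m)).sum(),[.5425,.038]);print('grey',q['score'],x,e/m.sum())
E
python3 d.py .396 -.307 .14
```

```text
clock: 5.78
ee_pos: [0.5432, 0.0372, 0.04]
tool_rot: [0.436, 3.111, 0.0]
ft_force: [0.2, 0.4, -0.5]
width: 0.0533
grasp_force: 43.2
clock: 6.28
ee_pos: [0.5433, 0.0364, 0.0399]
tool_rot: [0.438, 3.111, 0.0]
ft_force: [-0.5, -0.3, 0.4]
width: 0.0851
grasp_force: 0.0
clock: 6.78
ee_pos: [0.5449, 0.0361, 0.1627]
tool_rot: [0.437, 3.106, -0.0]
ft_force: [0.6, -0.0, -1.0]
width: 0.085
grasp_force: 0.0
(array([0.54230364, 0.03704675]), np.float64(0.05793813899983197))
grey 0.78 [0.54451649 0.03619167] 0.05745020009140665
clock 6.88 pos [0.5431 0.0364 0.1592] w 0.0849
[ 0.0465 -0.3707  0.0192]
```

```bash
echo '[[[0.0465,-0.371,0,0,0,0],[0.0465,-0.371,0,0,0,0],[0.0465,-0.371,0,0,0,0],[0.0465,-0.371,0,0,0,0],[0.0465,-0.371,0,0,0,0],[0.0465,-0.371,0,0,0,0],[0.0465,-0.371,0,0,0,0],[0.0465,-0.371,0,0,0,0]]]' | python3 -m crank
python3 - <<'E'
from h import *
c=cam('wrist');im=bot.snapshot('wrist');cv2.imwrite('pics/w3.png',im[:,:,::-1])
x,e=fit_tub(c,im,'red',[.3955,-.3075]);y,f=fit_tray(c,im,'blue',[.392,-.304],x);print(x,e,y,f)
E
python3 d.py .3955 -.3075 .038
```

```text
clock: 7.88
ee_pos: [0.3955, -0.3066, 0.1582]
tool_rot: [-0.439, -3.109, -0.003]
ft_force: [-0.1, -0.6, -0.8]
width: 0.0853
grasp_force: 0.0
[ 0.39611198 -0.30794257] 0.09840191168287013 [ 0.39700407 -0.30466395] 0.13016934046345813
clock 7.92 pos [ 0.396  -0.3061  0.1586] w 0.0848
[-1.000e-04 -1.600e-03  1.206e-01]
```

```bash
echo '[[[0,-0.0015,0.06,0,0,0],[0,-0.0015,0.1,0,0,0],[0,-0.0015,0.12,0,0,0],[0,-0.0015,0.12,0,0,0]]]' | python3 -m crank .085 40
echo '[[[0,0,0,0,0,0],[0,0,0,0,0,0],[0,0,0,0,0,0],[0,0,0,0,0,0],[0,0,0,0,0,0],[0,0,0,0,0,0]]]' | python3 -m crank .04 40
echo '[[[0,0,-0.02,0,0,0],[0,0,-0.07,0,0,0],[0,0,-0.1,0,0,0],[0,0,-0.1,0,0,0]]]' | python3 -m crank
python3 - <<'E'
from h import *
im=bot.snapshot('scene');c=cam('scene');print('red tray scene',fit_tray(c,im,'red',[.4365,.318]))
c=cam('top');im=bot.snapshot('top');print('red tray top',fit_tray(c,im,'red',[.4365,.318]))
E
python3 d.py .4385 .316 .138
```

```text
clock: 8.43
ee_pos: [0.3953, -0.3061, 0.0378]
tool_rot: [-0.434, -3.109, -0.004]
ft_force: [-0.3, 0.2, 0.0]
width: 0.085
grasp_force: 0.0
clock: 9.18
ee_pos: [0.3965, -0.3092, 0.0415]
tool_rot: [0.437, 3.109, -0.002]
ft_force: [-0.3, 3.2, 7.1]
width: 0.0525
grasp_force: 40.7
clock: 9.68
ee_pos: [0.3969, -0.3102, 0.1431]
tool_rot: [0.437, 3.107, -0.006]
ft_force: [-0.2, 0.2, -1.4]
width: 0.0522
grasp_force: 42.5
red tray scene (array([0.43719839, 0.31828145]), np.float64(0.12153600208802322))
red tray top (array([0.43662614, 0.31515678]), np.float64(0.10995849434664376))
clock 9.78 pos [ 0.3957 -0.3088  0.1396] w 0.0524
[0.1314 0.6123 0.0014]
```

```bash
echo '[[[0.133,0.612,0,0,0,0],[0.133,0.612,0,0,0,0],[0.133,0.612,0,0,0,0],[0.133,0.612,0,0,0,0],[0.133,0.612,0,0,0,0],[0.133,0.612,0,0,0,0],[0.133,0.612,0,0,0,0],[0.133,0.612,0,0,0,0],[0.133,0.612,0,0,0,0],[0.133,0.612,0,0,0,0]]]' | python3 -m crank
python3 d.py .437 .3165 .039
```

```text
clock: 11.02
ee_pos: [0.4357, 0.3169, 0.1381]
tool_rot: [-0.437, -3.11, 0.002]
ft_force: [1.2, -1.4, -1.2]
width: 0.0524
grasp_force: 42.7
clock 11.03 pos [0.4357 0.3169 0.1381] w 0.0524
[-0.0015  0.0001  0.0991]
```

```bash
echo '[[[-0.001,0,0.05,0,0,0],[-0.001,0,0.085,0,0,0],[-0.001,0,0.099,0,0,0],[-0.001,0,0.0995,0,0,0]]]' | python3 -m crank
echo '[[[0,0,0,0,0,0],[0,0,0,0,0,0],[0,0,0,0,0,0],[0,0,0,0,0,0]]]' | python3 -m crank .085
echo '[[[0,0,-0.03,0,0,0],[0,0,-0.09,0,0,0],[0,0,-0.12,0,0,0],[0,0,-0.12,0,0,0]]]' | python3 -m crank
python3 - <<'E'
from h import *
c=cam('wrist');im=bot.snapshot('wrist')
print(fit_tub(c,im,'red',[.437,.3165]))
E
python3 d.py .597 .273 .16
```

```text
clock: 11.52
ee_pos: [0.4373, 0.3142, 0.0401]
tool_rot: [-0.438, -3.11, 0.001]
ft_force: [-1.9, -1.2, 3.9]
width: 0.0522
grasp_force: 51.8
clock: 12.02
ee_pos: [0.4377, 0.3146, 0.0402]
tool_rot: [0.438, 3.111, 0.0]
ft_force: [-0.4, 0.6, -0.1]
width: 0.0847
grasp_force: 0.0
clock: 12.52
ee_pos: [0.4393, 0.3153, 0.1632]
tool_rot: [0.437, 3.107, 0.004]
ft_force: [-0.9, 1.0, -0.8]
width: 0.0848
grasp_force: 0.0
(array([0.42484767, 0.31273998]), np.float64(0.3357469198446371))
clock 12.57 pos [0.4383 0.3149 0.161 ] w 0.0851
[-0.1641  0.0036  0.0013]
```

```bash
echo '[[[-0.164,0.003,0,0,0,0],[-0.164,0.003,0,0,0,0],[-0.164,0.003,0,0,0,0],[-0.164,0.003,0,0,0,0],[-0.164,0.003,0,0,0,0]]]' | python3 -m crank
python3 - <<'E'
from h import *
c=cam('wrist');im=bot.snapshot('wrist');cv2.imwrite('pics/w4.png',im[:,:,::-1])
x,e=fit_tub(c,im,'blue',[.597,.273]);y,f=fit_tray(c,im,'yellow',[.6025,.2705],x);print(x,e,y,f)
E
python3 d.py .597 .273 .038
```

```text
clock: 13.2
ee_pos: [0.595, 0.2722, 0.1586]
tool_rot: [-0.438, -3.108, 0.001]
ft_force: [-0.1, 0.2, -0.4]
width: 0.085
grasp_force: 0.0
[0.59824587 0.27144173] 0.12359188279628398 [0.60517278 0.26696898] 0.2561025554714017
clock 13.25 pos [0.5949 0.2725 0.1593] w 0.0849
[-0.002   0.0011  0.1213]
```

View pics/w4.png

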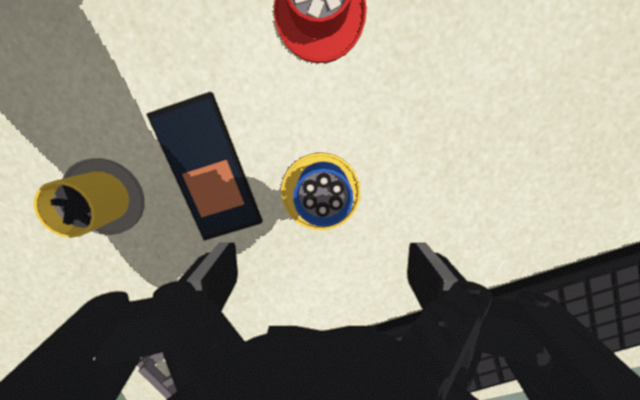

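The blue tub (wheels with white hubs) is at (322,195) on the yellow tray. The fingertips stay at about 20 mm, above the 9 mm phone. I'll descend and grip.

```bash
echo '[[[-0.003,0.0005,0.06,0,0,0],[-0.003,0.0005,0.1,0,0,0],[-0.003,0.0005,0.121,0,0,0],[-0.003,0.0005,0.121,0,0,0]]]' | python3 -m crank .085 40
echo '[[[0,0,0,0,0,0],[0,0,0,0,0,0],[0,0,0,0,0,0],[0,0,0,0,0,0],[0,0,0,0,0,0],[0,0,0,0,0,0]]]' | python3 -m crank .04 40
echo '[[[0,0,-0.02,0,0,0],[0,0,-0.07,0,0,0],[0,0,-0.1,0,0,0],[0,0,-0.1,0,0,0]]]' | python3 -m crank
python3 - <<'E'
from h import *
for n in('scene','top'):
    im=bot.snapshot(n);c=cam(n);print(n,'blue tray',fit_tray(c,im,'blue',[.394,-.3045]),'yellow',fit_tray(c,im,'yellow',[.603,.27]))
E
python3 d.py .394 -.3045 .138
```

```text
clock: 13.75
ee_pos: [0.5978, 0.2721, 0.0384]
tool_rot: [-0.437, -3.109, 0.001]
ft_force: [-0.3, 0.4, 0.8]
width: 0.0852
grasp_force: 0.0
clock: 14.5
ee_pos: [0.6005, 0.2722, 0.0419]
tool_rot: [0.437, 3.108, 0.002]
ft_force: [-1.7, -1.6, 7.3]
width: 0.0526
grasp_force: 40.4
clock: 15.0
ee_pos: [0.6014, 0.2724, 0.1441]
tool_rot: [0.437, 3.105, 0.004]
ft_force: [0.6, 0.5, -1.7]
width: 0.052
grasp_force: 42.4
scene blue tray (array([ 0.39312745, -0.30110269]), np.float64(0.13055700156168662)) yellow (array([0.60356906, 0.27030787]), np.float64(0.09351199939435233))
top blue tray (array([ 0.39173579, -0.30403702]), np.float64(0.18539989264626944)) yellow (array([0.59923434, 0.26614153]), np.float64(0.5003261263437613))
clock 15.1 pos [0.5993 0.2719 0.1396] w 0.0519
[ 0.0381 -0.6107  0.0013]
```

```bash
echo '[[[0.0385,-0.61,0,0,0,0],[0.0385,-0.61,0,0,0,0],[0.0385,-0.61,0,0,0,0],[0.0385,-0.61,0,0,0,0],[0.0385,-0.61,0,0,0,0],[0.0385,-0.61,0,0,0,0],[0.0385,-0.61,0,0,0,0],[0.0385,-0.61,0,0,0,0],[0.0385,-0.61,0,0,0,0],[0.0385,-0.61,0,0,0,0]]]' | python3 -m crank
python3 d.py .394 -.303 .039
```

```text
clock: 16.35
ee_pos: [0.3919, -0.3053, 0.1378]
tool_rot: [-0.44, -3.109, -0.002]
ft_force: [1.2, -0.1, -0.7]
width: 0.0521
grasp_force: 42.5
clock 16.35 pos [ 0.3919 -0.3053  0.1378] w 0.0521
[-0.0015  0.0026  0.0988]
```

```bash
echo '[[[-0.0015,0.002,0.05,0,0,0],[-0.0015,0.002,0.085,0,0,0],[-0.0015,0.002,0.0985,0,0,0],[-0.0015,0.002,0.0985,0,0,0]]]' | python3 -m crank
echo '[[[0,0,0,0,0,0],[0,0,0,0,0,0],[0,0,0,0,0,0],[0,0,0,0,0,0]]]' | python3 -m crank .085
echo '[[[0,0,-0.03,0,0,0],[0,0,-0.09,0,0,0],[0,0,-0.12,0,0,0],[0,0,-0.12,0,0,0]]]' | python3 -m crank
python3 - <<'E'
from h import *
c=cam('wrist');im=bot.snapshot('wrist');cv2.imwrite('pics/w5.png',im[:,:,::-1])
E
python3 d.py .542 .037 .16
```

```text
clock: 16.85
ee_pos: [0.3956, -0.3016, 0.0402]
tool_rot: [-0.437, -3.111, -0.002]
ft_force: [0.4, 0.4, -0.6]
width: 0.0524
grasp_force: 54.5
clock: 17.35
ee_pos: [0.3957, -0.3022, 0.0407]
tool_rot: [-0.438, -3.111, -0.0]
ft_force: [0.3, -0.0, 0.2]
width: 0.085
grasp_force: 0.0
clock: 17.85
ee_pos: [0.3967, -0.3036, 0.1635]
tool_rot: [0.438, 3.108, -0.005]
ft_force: [-0.2, -0.2, -1.2]
width: 0.0849
grasp_force: 0.0
clock 17.9 pos [ 0.3961 -0.3028  0.1615] w 0.085
[-0.0464  0.3669  0.0011]
```

View pics/w5.png

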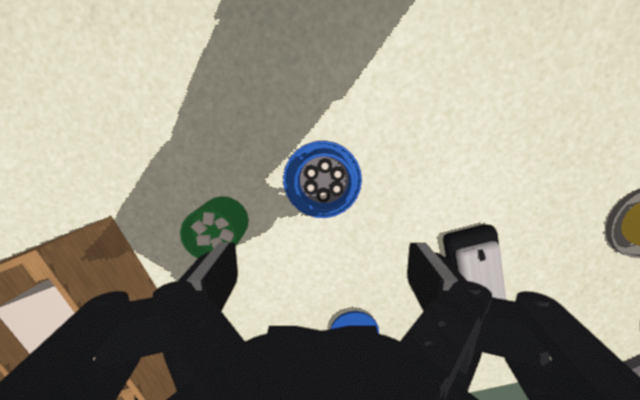

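The blue tub stands upright in the blue tray at (323,180), and the green tub at (213,230) is untouched. Next is the yellow tub on the grey tray.

```bash
echo '[[[-0.046,0.367,0,0,0,0],[-0.046,0.367,0,0,0,0],[-0.046,0.367,0,0,0,0],[-0.046,0.367,0,0,0,0],[-0.046,0.367,0,0,0,0],[-0.046,0.367,0,0,0,0],[-0.046,0.367,0,0,0,0],[-0.046,0.367,0,0,0,0]]]' | python3 -m crank
python3 - <<'E'
from h import *
c=cam('wrist');im=bot.snapshot('wrist')
print(fit_tub(c,im,'yellow',[.542,.037]))
E
python3 d.py .542 .037 .038
```

```text
clock: 18.9
ee_pos: [0.5404, 0.0377, 0.1593]
tool_rot: [-0.437, -3.109, 0.0]
ft_force: [-0.1, -0.6, -0.3]
width: 0.085
grasp_force: 0.0
(array([0.54254072, 0.03711291]), np.float64(0.0564617330803289))
clock 18.95 pos [0.5405 0.0371 0.1596] w 0.0852
[-0.0017  0.0004  0.1216]
```

```bash
echo '[[[-0.002,0,0.06,0,0,0],[-0.002,0,0.1,0,0,0],[-0.002,0,0.121,0,0,0],[-0.002,0,0.121,0,0,0]]]' | python3 -m crank .085 40
echo '[[[0,0,0,0,0,0],[0,0,0,0,0,0],[0,0,0,0,0,0],[0,0,0,0,0,0],[0,0,0,0,0,0],[0,0,0,0,0,0]]]' | python3 -m crank .04 40
echo '[[[0,0,-0.02,0,0,0],[0,0,-0.07,0,0,0],[0,0,-0.1,0,0,0],[0,0,-0.1,0,0,0]]]' | python3 -m crank
python3 d.py .603 .27 .138
```

```text
clock: 19.45
ee_pos: [0.5413, 0.0361, 0.0378]
tool_rot: [-0.441, -3.107, -0.0]
ft_force: [-0.0, 0.1, 0.2]
width: 0.0845
grasp_force: 0.0
clock: 20.2
ee_pos: [0.5443, 0.0367, 0.042]
tool_rot: [0.438, 3.108, -0.001]
ft_force: [-2.7, -0.6, 8.8]
width: 0.0526
grasp_force: 40.2
clock: 20.7
ee_pos: [0.5452, 0.0368, 0.1431]
tool_rot: [0.437, 3.105, -0.0]
ft_force: [0.6, -0.1, -1.5]
width: 0.0523
grasp_force: 42.6
clock 20.7 pos [0.5452 0.0368 0.1431] w 0.0523
[0.0088 0.24   0.0052]
```

```bash
echo '[[[0.0075,0.24,0,0,0,0],[0.0075,0.24,0,0,0,0],[0.0075,0.24,0,0,0,0],[0.0075,0.24,0,0,0,0],[0.0075,0.24,0,0,0,0],[0.0075,0.24,0,0,0,0],[0.0075,0.24,0,0,0,0]]]' | python3 -m crank
python3 d.py .603 .27 .039
```

```text
clock: 21.58
ee_pos: [0.6021, 0.2688, 0.1393]
tool_rot: [-0.44, -3.11, 0.0]
ft_force: [-0.1, -0.1, -2.1]
width: 0.0522
grasp_force: 42.9
clock 21.57 pos [0.6021 0.2688 0.1393] w 0.0522
[-0.0006  0.0014  0.1003]
```

```bash
echo '[[[0,0.001,0.05,0,0,0],[0,0.001,0.085,0,0,0],[0,0.001,0.1,0,0,0],[0,0.001,0.1,0,0,0]]]' | python3 -m crank
echo '[[[0,0,0,0,0,0],[0,0,0,0,0,0],[0,0,0,0,0,0],[0,0,0,0,0,0]]]' | python3 -m crank .085
echo '[[[0,0,-0.03,0,0,0],[0,0,-0.09,0,0,0],[0,0,-0.12,0,0,0],[0,0,-0.12,0,0,0]]]' | python3 -m crank
python3 - <<'E'
from h import *
c=cam('wrist');im=bot.snapshot('wrist');cv2.imwrite('pics/w6.png',im[:,:,::-1])
im=bot.snapshot('scene');c=cam('scene');print(fit_lid(c,im,[.592,-.317]))
E
python3 d.py .592 -.317 .16
```

```text
clock: 22.08
ee_pos: [0.6031, 0.2701, 0.0411]
tool_rot: [0.44, 3.109, 0.001]
ft_force: [0.3, 0.1, -1.7]
width: 0.0522
grasp_force: 56.9
clock: 22.58
ee_pos: [0.6026, 0.2709, 0.0398]
tool_rot: [0.438, 3.111, 0.0]
ft_force: [-0.6, -0.2, 0.3]
width: 0.0846
grasp_force: 0.0
clock: 23.08
ee_pos: [0.6042, 0.2714, 0.1633]
tool_rot: [0.437, 3.106, 0.003]
ft_force: [-0.2, -0.2, -0.2]
width: 0.0847
grasp_force: 0.0
(array([ 0.59071351, -0.31578596]), np.float64(0.13360491010808753))
clock 23.18 pos [0.6025 0.2709 0.1593] w 0.085
[-0.1523 -0.568  -0.0007]
```

View pics/w6.png

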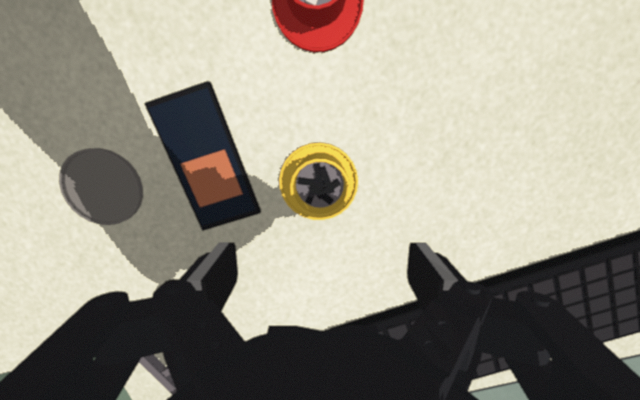

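The yellow tub sits in the yellow tray at (318,182). Next is the lid.

```bash
echo '[[[-0.152,-0.568,0,0,0,0],[-0.152,-0.568,0,0,0,0],[-0.152,-0.568,0,0,0,0],[-0.152,-0.568,0,0,0,0],[-0.152,-0.568,0,0,0,0],[-0.152,-0.568,0,0,0,0],[-0.152,-0.568,0,0,0,0],[-0.152,-0.568,0,0,0,0],[-0.152,-0.568,0,0,0,0],[-0.152,-0.568,0,0,0,0]]]' | python3 -m crank
python3 - <<'E'
from h import *
c=cam('wrist');im=bot.snapshot('wrist');cv2.imwrite('pics/w7.png',im[:,:,::-1])
print(fit_lid(c,im,[.592,-.317]))
E
python3 d.py .592 -.317 .037
```

```text
clock: 24.42
ee_pos: [0.5902, -0.3199, 0.1571]
tool_rot: [-0.442, -3.108, -0.002]
ft_force: [0.6, -0.0, -0.3]
width: 0.0849
grasp_force: 0.0
(array([ 0.59292343, -0.31915611]), np.float64(0.0998538545853124))
clock 24.48 pos [ 0.5899 -0.3217  0.1569] w 0.0851
[-0.001   0.0051  0.1199]
```

View pics/w7.png

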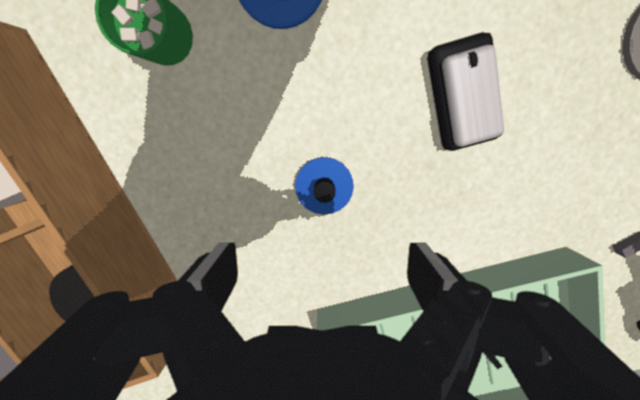

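The lid is right way up at (323,186), with its black knob at (324,189). I'll let the arm settle and measure once more.

```bash
echo '[[[0,0,0.06,0,0,0],[0,0,0.06,0,0,0],[0,0,0.06,0,0,0]]]' | python3 -m crank .06
python3 - <<'E'
from h import *
im=bot.snapshot('wrist')
P=np.mean([bot.state()['ee_pos'] for _ in range(3)],0);c=cam('wrist')
x,e=fit_lid(c,im,[.592,-.317]);print(x,e,P,bot.state()['ee_pos'])
E
python3 d.py .592 -.318 .034
```

```text
clock: 24.85
ee_pos: [0.5918, -0.3164, 0.1005]
tool_rot: [-0.437, -3.111, -0.0]
ft_force: [0.7, -0.4, 0.0]
width: 0.0599
grasp_force: 0.0
[ 0.59388846 -0.31956589] 0.07923087581015133 [ 0.59255641 -0.3170168   0.10180364] [ 0.59255641 -0.3170168   0.10180364]
clock 24.9 pos [ 0.5926 -0.317   0.1018] w 0.0601
[ 0.0004 -0.0011  0.0678]
```

```bash
echo '[[[-0.002,-0.002,0.04,0,0,0],[-0.002,-0.002,0.0655,0,0,0],[-0.002,-0.002,0.0655,0,0,0]]]' | python3 -m crank .06 30
echo '[[[0,0,0,0,0,0],[0,0,0,0,0,0],[0,0,0,0,0,0],[0,0,0,0,0,0],[0,0,0,0,0,0],[0,0,0,0,0,0]]]' | python3 -m crank .01 30
echo '[[[0,0,-0.02,0,0,0],[0,0,-0.07,0,0,0],[0,0,-0.1,0,0,0],[0,0,-0.1,0,0,0],[0,0,-0.1,0,0,0]]]' | python3 -m crank
python3 - <<'E'
from h import *
im=bot.snapshot('wrist');cv2.imwrite('pics/w8.png',im[:,:,::-1])
E
python3 d.py .3955 -.303 .134
```

```text
clock: 25.28
ee_pos: [0.593, -0.3189, 0.0342]
tool_rot: [-0.437, -3.11, -0.001]
ft_force: [0.1, 0.2, 0.4]
width: 0.0601
grasp_force: 0.0
clock: 26.02
ee_pos: [0.5931, -0.3194, 0.0341]
tool_rot: [-0.438, -3.111, -0.0]
ft_force: [0.4, -0.2, 1.1]
width: 0.01
grasp_force: 0.0
clock: 26.65
ee_pos: [0.5931, -0.3194, 0.1344]
tool_rot: [0.438, 3.111, 0.0]
ft_force: [0.2, -0.3, -0.8]
width: 0.01
grasp_force: 0.0
clock 26.7 pos [ 0.5928 -0.3191  0.1336] w 0.0099
[ 0.194  -0.039  -0.0002]
```

View pics/w8.png

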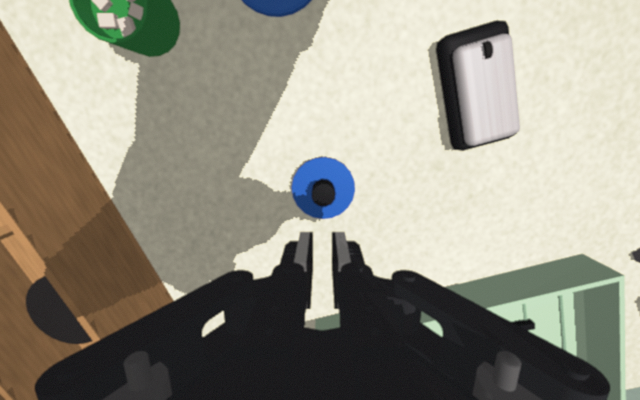

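The gripper closed on nothing, and the lid is still at (323,188), unmoved. I'll project the TCP and fingertip model points into this wrist view and compare them with the visible fingertips.

Run:
```python
from h import *
p=bot.camera_params('wrist');K=np.array([[p['fx'],0,p['cx']],[0,p['fy'],p['cy']],[0,0,1]]);E=np.linalg.inv(p['hand_eye'])
for t in([0,0,0],[0,0,.017],[0,.005,.017],[.011,.005,.017],[-.011,.005,.017],[0,0,-.03],[0,0,.117]):
    q=K@(E@np.r_[t,1])[:3];print(t,(q[:2]/q[2]).round(1))
c=cam('wrist');print('knob top proj',proj(c,[[.5935,-.3195,.037],[.5935,-.3195,.013]]))
im=cv2.imread('pics/w8.png')[140:340,220:420];cv2.imwrite('pics/w8c.png',cv2.resize(im,None,fx=3,fy=3,interpolation=2))
```

```text
[0, 0, 0] [322.4 242.2]
[0, 0, 0.017] [322.4 230.8]
[0, 0.005, 0.017] [330.5 230.8]
[0.011, 0.005, 0.017] [330.6 213.8]
[-0.011, 0.005, 0.017] [330.3 247.2]
[0, 0, -0.03] [322.4 269.4]
[0, 0, 0.117] [322.3 191.2]
knob top proj [[322.09458052 197.81671352]
 [322.09138419 191.22764896]]
```

View pics/w8c.png

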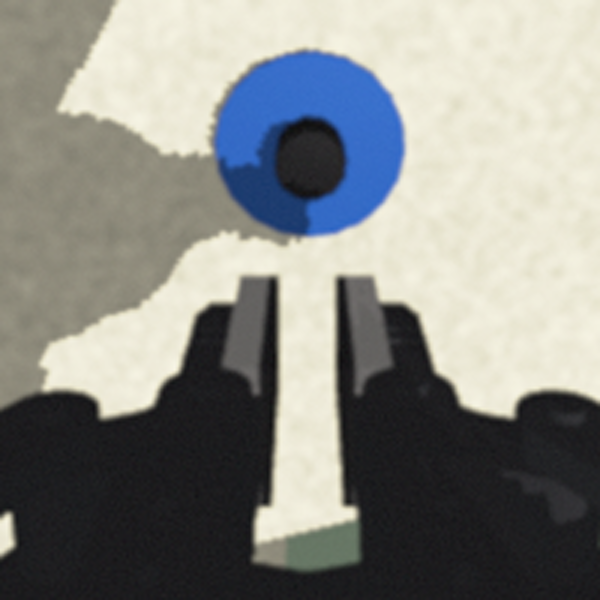

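The visible fingertips don't match the model: the row is 232 where 214 was expected. Either the pads sit off in x or the tips are shorter than stated. I'll check from the two fixed cameras with the model points drawn in.

Run:
```python
from h import *
s=bot.state();M=R.from_rotvec(s['tool_rot']).as_matrix();T=s['ee_pos'];out=[]
for n in('top','scene'):
    c=cam(n);im=bot.snapshot(n);u,v=proj(c,[T])[0];u0,v0=int(u)-25,int(v)-30
    k=8;cr=cv2.resize(im[v0:v0+70,u0:u0+50],None,fx=k,fy=k,interpolation=cv2.INTER_CUBIC)
    cr=cv2.convertScaleAbs(cr,alpha=1.6,beta=20)
    for t,col in(([0,0,0],(255,0,0)),([0,0,.017],(255,255,0)),([.011,.011,.017],(0,255,0)),([-.011,.011,.017],(255,0,255)),([0,0,-.013],(0,255,255))):
        q=(proj(c,[T+M@np.array(t)])[0]-[u0,v0]+.5)*k;cv2.circle(cr,tuple(int(a) for a in q),4,col,-1)
    print(n,u,v,u0,v0);out.append(cr)
cv2.imwrite('pics/chk.png',np.hstack(out)[:,:,::-1])
```

```text
top 415.1408353261873 156.5099891707361 390 126
scene 238.19021432351428 260.84593310085836 213 230
```

View pics/chk.png

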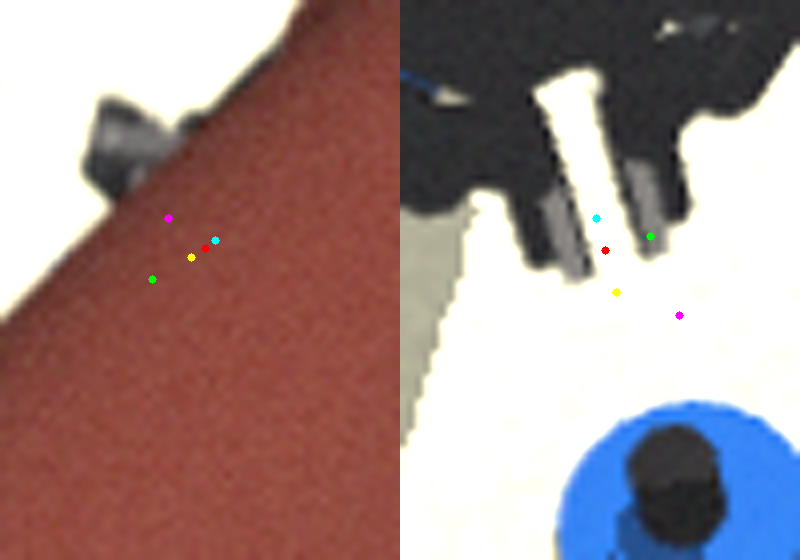

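The scene view settles it. The fingertips at (575,282) and (650,255) are about 27 mm further back than stated, with no sideways offset, which matches the wrist view. The tubs were therefore held near their rims, and the knob needs the TCP at about 6 mm. I'll retry at that depth.

```bash
echo '[[[0,0,0.02,0,0,0],[0,0,0.07,0,0,0],[0,0,0.11,0,0,0],[0,0,0.128,0,0,0],[0,0,0.128,0,0,0],[0,0,0.128,0,0,0]]]' | python3 -m crank .05 30
echo '[[[0,0,0,0,0,0],[0,0,0,0,0,0],[0,0,0,0,0,0],[0,0,0,0,0,0],[0,0,0,0,0,0],[0,0,0,0,0,0]]]' | python3 -m crank .01 30
```

```text
clock: 27.55
ee_pos: [0.5932, -0.3195, 0.0062]
tool_rot: [0.438, 3.111, -0.0]
ft_force: [0.0, 0.6, -0.4]
width: 0.0497
grasp_force: 0.0
clock: 28.3
ee_pos: [0.5945, -0.32, 0.0082]
tool_rot: [0.437, 3.108, -0.001]
ft_force: [0.1, 1.6, 9.8]
width: 0.0211
grasp_force: 32.0
```

Gripped at 21 mm. I'll lift and move over the blue tub, then measure the tub from the fixed cameras before lowering.

```bash
echo '[[[0,0,-0.03,0,0,0],[0,0,-0.09,0,0,0],[0,0,-0.11,0,0,0],[0,0,-0.11,0,0,0],[0,0,-0.11,0,0,0]]]' | python3 -m crank
python3 - <<'E'
from h import *
c=cam('wrist');im=bot.snapshot('wrist');p=bot.state()['ee_pos']
H=cv2.cvtColor(im,cv2.COLOR_RGB2HSV);m=((H[...,0]>100)&(H[...,0]<125)&(H[...,1]>110)&(H[...,2]>30)).astype(np.uint8)
n,l,st,ce=cv2.connectedComponentsWithStats(m);print([(st[i].tolist()) for i in range(1,n) if st[i][4]>150])
for z in(.1,.105,.11,.115): 
    x,e=fit_lid(c,im,p[:2],z);print(z,x-p[:2],e)
# tub rim in top/scene: tub fit against interior-independent outline incl. tray
for nme in('top','scene'):
    c=cam(nme);im=bot.snapshot(nme);H=cv2.cvtColor(im,cv2.COLOR_RGB2HSV)
    x0=[.394,-.3035];m=cvx(cmask(im,'blue',c,x0,.06))
    f=lambda v:np.abs(np.maximum(hull(c,v[:2],.028,[.003,.053]),hull(c,v[2:],.043,[0,.008]))-cvx(cmask(im,'blue',c,x0,.06))).sum()
    print(nme,fit(f,x0+x0))
    m=(hull(c,x0,.027,[.045,.05])>.5)
    d=bot.landmark_of(nme,'tub_blue');print([(q['score'],ray(c,np.array(q['xy'])*[640,400],.003)) for q in d[:2]])
E
python3 d.py .395 -.303 .116
```

```text
clock: 28.92
ee_pos: [0.5923, -0.3188, 0.1139]
tool_rot: [-0.438, -3.108, -0.002]
ft_force: [0.1, -0.1, -0.7]
width: 0.0205
grasp_force: 30.0
[[245, 0, 55, 9, 355], [266, 187, 112, 69, 4327], [300, 273, 45, 19, 466]]
0.1 [-0.00035641 -0.00038214] 0.5384814061318719
0.105 [-0.00088784 -0.00032528] 0.6285392594899949
0.11 [-1.87549428e-03 -6.51855448e-05] 0.7357740117393972
0.115 [-2.88227483e-03  7.00244559e-05] 0.8547332353427884
top (array([ 0.39472694, -0.30196479,  0.39745696, -0.30431368]), np.float64(734.9725490196079))
[]
scene (array([ 0.39704209, -0.31226645,  0.37621765, -0.3068601 ]), np.float64(624.3764705882353))
[(0.51, array([ 0.38994641, -0.29888842])), (0.38, array([ 0.54458365, -0.16160175]))]
clock 29.18 pos [ 0.5926 -0.319   0.1148] w 0.0208
[ 0.1943 -0.0392 -0.0009]
```

Run:
```python
from h import *
def comp(im,vals=(100,125)):
    H=cv2.cvtColor(im,cv2.COLOR_RGB2HSV);m=((H[...,0]>100)&(H[...,0]<125)&(H[...,1]>110)&(H[...,2]>30)).astype(np.uint8);return m
p=bot.state()['ee_pos'];c=cam('wrist');im=bot.snapshot('wrist');m=comp(im);m[:150]=0;m[:, :240]=0;m[:,400:]=0;m=cvx(m)
f=lambda v,c=c,m=m:np.abs(hull(c,v[:2],.031,[v[2]+.008,v[2]+.013])-m).sum()
x,e=fit(f,[*p[:2],.105]);print('wrist lid',x-p,e/m.sum())
c=cam('scene');im=bot.snapshot('scene');m=comp(im);u,v=proj(c,[[p[0],p[1],.115]])[0].astype(int);k=np.zeros_like(m);k[v-26:v+26,u-30:u+30]=1
m=cvx(m*k);x,e=fit(lambda v:np.abs(hull(c,v[:2],.031,[v[2]+.008,v[2]+.013])-m).sum(),[*p[:2],.105]);print('scene lid',x-p,e/m.sum())
# tub rim from w5
im=cv2.imread('pics/w5.png')[:,:,::-1].copy();b=bot.camera_params('wrist');K=cam('wrist')[0]
T=np.eye(4);T[:3,:3]=R.from_rotvec([-.438,-3.1095,0]).as_matrix();T[:3,3]=[.396,-.303,.161];M=np.linalg.inv(T@b['hand_eye']);c=(K,M[:3,:3],M[:3,3])
m=comp(im);k=np.zeros_like(m);k[135:225,278:368]=1;t=cvx(m*k);i=(t==1)&(m==0);i=cv2.morphologyEx(i.astype(np.uint8),cv2.MORPH_OPEN,np.ones((3,3)));n,l,s,ce=cv2.connectedComponentsWithStats(i);j=1+np.argmax(s[1:,4]);i=cvx(l==j);print(s[j],ce[j])
x,e=fit(lambda v:np.abs(np.minimum(hull(c,v,.025,[.043]),hull(c,v,.025,[.053]))-i).sum(),[.395,-.303]);print('tub inner',x,e/i.sum())
x,e=fit(lambda v:np.abs(hull(c,v,.043,[0,.008])-t).sum(),[.395,-.303]);print('tray outline',x,e/t.sum())
```

```text
wrist lid [ 0.0003052  -0.00049095 -0.01490423] 0.045703317169161574
scene lid [-1.18004725e-03 -8.59400396e-05 -6.92635779e-04] 0.2698511778812244
[ 300  156   48   47 1794] [323.46878484 179.20401338]
tub inner [ 0.38703425 -0.29929926] 0.20499833101829423
tray outline [ 0.39436205 -0.30300227] 0.09105235977143618
```

Run:
```python
from h import *
b=bot.camera_params('wrist');K=cam('wrist')[0]
for name,P,box,g in(('w4',[.5952,.2724,.1595],(140,240,270,370),[.598,.272]),('w5',[.3958,-.303,.1608],(135,225,278,368),[.394,-.303])):
    im=cv2.imread(f'pics/{name}.png')[:,:,::-1].copy();T=np.eye(4);T[:3,:3]=R.from_rotvec([-.438,-3.1095,0]).as_matrix();T[:3,3]=P;M=np.linalg.inv(T@b['hand_eye']);c=(K,M[:3,:3],M[:3,3])
    H=cv2.cvtColor(im,cv2.COLOR_RGB2HSV);m=((H[...,0]>100)&(H[...,0]<125)&(H[...,1]>110)&(H[...,2]>30)).astype(np.uint8);k=0*m;k[box[0]:box[1],box[2]:box[3]]=1
    t=cvx(m*k);i=((t==1)&(m==0)).astype(np.uint8);i=cv2.morphologyEx(i,cv2.MORPH_OPEN,np.ones((3,3)));n,l,s,ce=cv2.connectedComponentsWithStats(i);j=1+np.argmax(s[1:,4]);print(name,s[j],ce[j],'ray .043',ray(c,ce[j],.043),'hull bbox',cv2.boundingRect(t))
    ra=[]
    # brightness: bright rim ring; V profile through centre column/row
    V=H[...,2];u,v=ce[j].astype(int);print('col',V[v-42:v+42:2,u].tolist());print('hue',H[v-42:v+42:2,u,0].tolist())
```

```text
w4 [ 299  172   49   45 1748] [322.72826087 194.00629291] ray .043 [0.59768628 0.27208211] hull bbox (294, 163, 59, 63)
col [202, 238, 238, 242, 232, 101, 101, 101, 134, 186, 114, 40, 48, 173, 229, 225, 112, 39, 108, 127, 129, 96, 70, 71, 68, 42, 24, 54, 127, 132, 124, 42, 44, 94, 93, 96, 102, 91, 228, 232, 228, 225]
hue [22, 24, 24, 25, 23, 116, 109, 108, 109, 109, 113, 20, 8, 14, 16, 14, 13, 0, 175, 175, 169, 170, 150, 162, 0, 170, 150, 10, 11, 13, 13, 20, 112, 109, 108, 109, 109, 15, 23, 24, 26, 27]
w5 [ 300  156   48   47 1794] [323.46878484 179.20401338] ray .043 [ 0.38493001 -0.29875038] hull bbox (284, 141, 77, 77)
col [227, 221, 177, 172, 188, 161, 102, 100, 162, 181, 114, 47, 39, 170, 228, 224, 114, 38, 107, 129, 129, 129, 128, 127, 128, 86, 35, 59, 202, 177, 125, 55, 32, 82, 94, 91, 102, 103, 117, 122, 184, 224]
hue [26, 26, 111, 109, 109, 109, 109, 108, 109, 110, 129, 0, 0, 13, 15, 13, 15, 0, 175, 173, 173, 170, 170, 167, 167, 165, 15, 9, 13, 13, 14, 24, 120, 109, 109, 108, 108, 109, 109, 109, 111, 26]
```

The inner-circle method reproduces the known position in w4. In w5 it puts the blue tub at about (.386,-.299), roughly 9 mm off the tray centre. I'll re-measure it from a pose where the lid doesn't block the view.

```bash
echo '[[[0.125,-0.038,0,0,0,0],[0.125,-0.038,0,0,0,0],[0.125,-0.038,0,0,0,0],[0.125,-0.038,0,0,0,0],[0.125,-0.038,0,0,0,0]]]' | python3 -m crank
cat > rim.py <<'E'
from h import *
def rim():
    im=bot.snapshot('wrist');c=cam('wrist');H=cv2.cvtColor(im,cv2.COLOR_RGB2HSV);m=((H[...,0]>100)&(H[...,0]<125)&(H[...,1]>110)&(H[...,2]>30)).astype(np.uint8)
    u,v=proj(c,[[.39,-.301,.03]])[0];g=np.mgrid[:400,:640];k=((g[1]-u)**2+(g[0]-v)**2<65**2).astype(np.uint8);k[185:]=0
    t=cvx(m*k);i=((t==1)&(m==0)).astype(np.uint8);i=cv2.morphologyEx(i,cv2.MORPH_OPEN,np.ones((3,3)));n,l,s,ce=cv2.connectedComponentsWithStats(i);j=1+np.argmax(s[1:,4])
    print('px',u,v,'tray bbox',cv2.boundingRect(t),'inner',s[j],ce[j],'tub',ray(c,ce[j],.043))
    x,e=fit(lambda q:np.abs(hull(c,q,.043,[0,.008])-t).sum(),[.394,-.303]);print('tray',x,e/t.sum(),'state',bot.state()['ee_pos']);return im
E
python3 - <<'E'
from rim import *
im=rim();cv2.imwrite('pics/w9.png',im[:,:,::-1])
E
```

```text
clock: 29.9
ee_pos: [0.4637, -0.3218, 0.1167]
tool_rot: [0.437, 3.11, -0.001]
ft_force: [-0.3, 0.7, -1.1]
width: 0.021
grasp_force: 30.3
px 321.86021726441624 105.26840512477709 tray bbox (272, 59, 98, 103) inner [ 292   69   63   66 3273] [322.63978002 101.57103575] tub [ 0.38821067 -0.29987188]
tray [ 0.39537504 -0.30333269] 0.058232002397551344 state [ 0.4636527  -0.32173293  0.11653598]
```

View pics/w9.png

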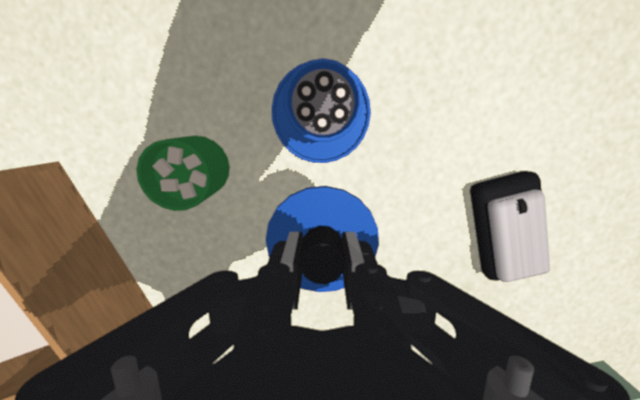

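The blue tub is level at (322,102), and the lid is held level with its disc spanning columns 266–378. The tub centre is (.388,-.300), so I'll move over it and lower in steps.

```bash
echo '[[[0.0795,0.0005,0,0,0,0],[0.0795,0.0005,0,0,0,0],[0.0795,0.0005,0,0,0,0],[0.0795,0.0005,0.02,0,0,0],[0.0795,0.0005,0.04,0,0,0],[0.0795,0.0005,0.04,0,0,0],[0.0795,0.0005,0.04,0,0,0]]]' | python3 -m crank
python3 - <<'E'
from h import *
for n in('scene','top'):
    c=cam(n);im=bot.snapshot(n)
    cv2.imwrite(f'pics/z_{n}.png',im[:,:,::-1])
E
echo '[[[0,0,0.004,0,0,0],[0,0,0.008,0,0,0],[0,0,0.008,0,0,0]]]' | python3 -m crank
echo '[[[0,0,0.003,0,0,0],[0,0,0.006,0,0,0],[0,0,0.006,0,0,0]]]' | python3 -m crank
```

```text
clock: 30.82
ee_pos: [0.3871, -0.2995, 0.0771]
tool_rot: [0.437, 3.11, -0.001]
ft_force: [1.0, -0.3, -0.4]
width: 0.0208
grasp_force: 30.5
clock: 31.3
ee_pos: [0.386, -0.2987, 0.0677]
tool_rot: [-0.438, -3.11, -0.001]
ft_force: [0.2, 0.0, -1.2]
width: 0.0213
grasp_force: 30.5
clock: 31.68
ee_pos: [0.3861, -0.2988, 0.0618]
tool_rot: [-0.438, -3.111, -0.001]
ft_force: [-0.6, -0.5, -0.4]
width: 0.0209
grasp_force: 30.5
```

```bash
for i in 1 2; do echo '[[[0,0,0.0015,0,0,0],[0,0,0.003,0,0,0],[0,0,0.003,0,0,0]]]' | python3 -m crank | egrep 'ee_pos|ft_f|width'; done
```

```text
ee_pos: [0.3864, -0.2991, 0.0592]
ft_force: [1.0, -0.8, -0.3]
width: 0.0211
ee_pos: [0.3861, -0.2989, 0.0559]
ft_force: [0.4, 0.3, -0.1]
width: 0.021
```

```bash
for i in 1 2; do echo '[[[0,0,0.001,0,0,0],[0,0,0.002,0,0,0],[0,0,0.002,0,0,0]]]' | python3 -m crank | egrep 'ee_pos|ft_f|width'; done
```

```text
ee_pos: [0.3863, -0.2991, 0.0542]
ft_force: [2.3, -1.1, 1.2]
width: 0.021
ee_pos: [0.3863, -0.2991, 0.0531]
ft_force: [-0.3, 3.3, 9.4]
width: 0.0207
```

Contact comes at TCP z ≈ 0.053. That is the expected seated height: lid origin 0.045 plus the 0.008 grip offset. An unseated plug would have stopped at about 0.061. I'll press lightly, release and retreat.

```bash
echo '[[[0,0,0.001,0,0,0],[0,0,0.001,0,0,0]]]' | python3 -m crank | egrep 'ee_pos|ft_f|width'
echo '[[[0,0,0,0,0,0],[0,0,0,0,0,0],[0,0,0,0,0,0],[0,0,0,0,0,0]]]' | python3 -m crank .05 | egrep 'ee_pos|ft_f|width'
echo '[[[0,0,-0.02,0,0,0],[0,0,-0.07,0,0,0],[0,0,-0.11,0,0,0],[-0.06,0,-0.15,0,0,0],[-0.12,0,-0.15,0,0,0],[-0.12,0,-0.15,0,0,0],[-0.12,0,-0.15,0,0,0]]]' | python3 -m crank
python3 - <<'E'
from h import *
a=bot.snapshot('wrist');c=cam('wrist');u,v=proj(c,[[.388,-.3,.04]])[0].astype(int);print(u,v)
b=bot.snapshot('scene');H=b[195:255,165:245];t=bot.snapshot('top')
W=a[max(v-60,0):max(v-60,0)+120,u-80:u+80]
cv2.imwrite('pics/fin.png',np.vstack([np.hstack([cv2.resize(W,(400,300),interpolation=2),cv2.resize(H,(400,300),interpolation=2)]),np.hstack([cv2.resize(b[90:200,345:492],(400,300),interpolation=2),cv2.resize(t[130:270,170:470],(400,300))])])[:,:,::-1])
E
```

```text
ee_pos: [0.3864, -0.2992, 0.053]
ft_force: [-3.8, 5.3, 19.7]
width: 0.0208
ee_pos: [0.386, -0.2988, 0.0508]
ft_force: [0.6, 0.2, 0.0]
width: 0.0499
clock: 34.8
ee_pos: [0.5012, -0.3318, 0.2004]
tool_rot: [-0.437, -3.11, -0.002]
ft_force: [0.1, -0.1, 0.1]
width: 0.0504
grasp_force: 0.0
321 65
```

View pics/fin.png

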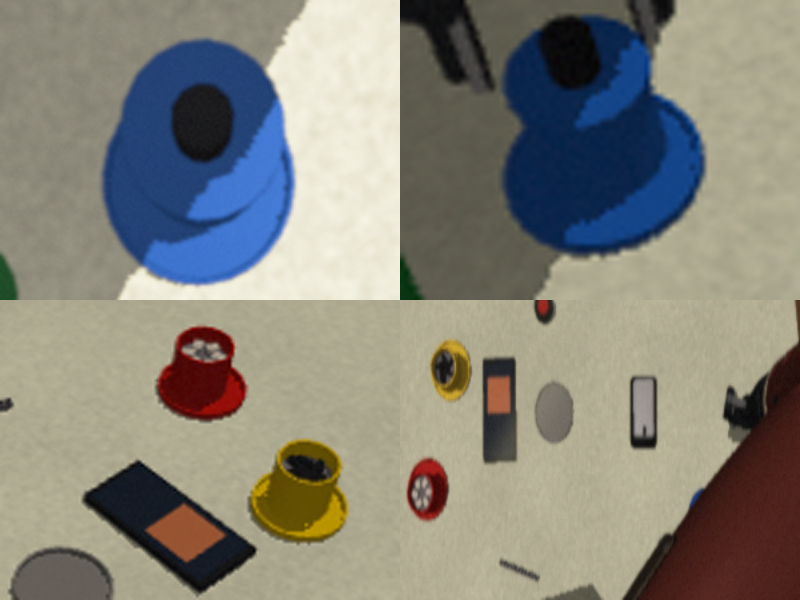

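The lid is on and looks level. The red and yellow tubs stand upright in their trays, and the phone and mouse haven't moved. One numeric check of the lid height by triangulating the knob, then I'll hand in.

Run:
```python
from h import *
def knob(n):
    im=bot.snapshot(n);c=cam(n);u,v=proj(c,[[.388,-.3,.07]])[0];g=np.mgrid[:400,:640];r=26 if n=='wrist' else 14
    k=((g[1]-u)**2+(g[0]-v)**2<r*r)&(im.max(2)<48);_,l,s,ce=cv2.connectedComponentsWithStats(k.astype(np.uint8));j=1+np.argmax(s[1:,4]);return c,(l==j).astype(float),s[j]
K=[knob('wrist'),knob('scene')];print(K[0][2],K[1][2])
f=lambda q:sum(np.abs(hull(c,q[:2],.011,[q[2]+.013,q[2]+.037])-m).sum()/m.sum() for c,m,_ in K)
for z0 in(.045,.055):print('lid',fit(f,[.387,-.3,z0]))
c=cam('scene');im=bot.snapshot('scene')
for col,t,y in(('red',[.437,.3165],[.4365,.317]),('yellow',[.603,.27],[.603,.27])):
    m=cvx(np.zeros((400,640)))*0+cmask(im,col,c,y,.06,90,25);m=cv2.morphologyEx(m.astype(np.uint8),cv2.MORPH_CLOSE,np.ones((9,9)))
    x,e=fit(lambda q:np.abs(np.maximum(hull(c,q[:2],.028,[.003,.053]),hull(c,q[2:],.043,[0,.008]))-m).sum(),t+y);print(col,x.round(4),'off',np.hypot(*(x[:2]-x[2:])).round(4),e/m.sum())
```

```text
[311  40  23  30 554] [193 198  12  15 138]
lid (array([ 0.38306028, -0.29733899,  0.04020839]), np.float64(0.6107988300745926))
lid (array([ 0.38372691, -0.29754492,  0.04091263]), np.float64(0.6107393284316291))
red [0.4354 0.3132 0.4365 0.3189] off 0.0058 0.0653422566631443
yellow [0.602  0.2705 0.6033 0.271 ] off 0.0014 0.04740144870863825
```

```bash
python3 -c "
from rig import bot
print(bot.sign_off())"
```

```text
the job is handed in; nothing more can be done
None
```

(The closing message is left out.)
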